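# Mount the tube disc on the tilted rotator with its spindle

## Task

Put the blue tube disc on the sloping deck of the rotator, hub upwards, lying flat with its rim down against the two black pegs and its bore over the hole in the deck. Then take the orange-headed spindle out of its holder and lower it, without letting it drop, through the disc and all three plates of the rotator until its head is fully home on the hub, and let go. Leave the glassware and everything else on the bench where it stands.

Things in the scene. Friction and masses are not known exactly. Their poses are not given: they have to be found in the camera images.
- rotator: Tilted tube rotator, fixed: grey base 150 x 140 mm, blue cheeks, sloping aluminium deck in front, white motor housing behind. Origin: middle of the base's underside; x away from the robot, z up; turned up to 0.3 rad about the vertical.
- deck_axis (a point): Where the bore's axis meets the top face of the sloping deck (110 x 122 mm, 10 mm thick), 105 mm above the bench. z: the bore's axis, normal to the deck, leaning 25 degrees from vertical towards the robot; x up the slope, y across. A 14.5 mm hole with chamfered mouth goes through the deck here.
- bottom_plate (a point): Middle of the lowest steel plate's top face, on the same axis, 70 mm below the deck's face; same axes. Under the deck two steel plates, 10 mm thick, lie 35 to 45 and 70 to 80 mm below its face, each with a 14.5 mm chamfered hole on the axis.
- peg_line (a point): Midway between the two black pegs on the deck's lower part, half-way up them; same axes. Pegs 10 mm thick, 12 mm high, normal to the deck, 34.2 mm either side along y, 55.5 mm from the bore's axis. The disc's rim resting on both puts its bore on the axis to within about 1 mm.
- disc_hub (a point): Centre of the loose tube disc, on its axis, 22 mm above its underside; z is its axis, hub side up. Blue flange 100 mm across, 8 mm thick, with eight tube places; white hub on it 40 mm across, its top 44 mm above the underside; 16 mm bore through. About 0.16 kg. Starts flat on the bench, hub up, left or right; its yaw does not matter.
- spindle_head (a point): Centre of the spindle's orange head, the place to grip: a cylinder 22 mm across, 34 mm tall. z points along the spindle from tip to head. Below the head a steel shaft 12 mm thick, 130 mm long with a tapered tip: the tip lies 147 mm from this point along -z. About 0.13 kg. It starts upright in the holder, the tip 10 mm above the bench.
- spindle_tip (a point): Tip of the spindle: the small flat end of its 10 mm long taper, 147 mm from the head's centre.
- holder: Grey block 64 x 64 mm, 60 mm tall on an 80 mm black foot, fixed to the bench, with an upright 14 mm hole 50 mm deep in its middle in which the spindle stands. Origin: middle of its underside, z up.
- erlenmeyer: Bystander: conical glass flask, 64 mm wide, 104 mm tall, loose. Origin: centre of its underside.
- vol_flask: Bystander: small long-necked flask, 46 mm wide, 142 mm tall, loose. Origin: centre of its underside.
- reagent_amber: Bystander: amber bottle with grey cap, 68 mm wide, 142 mm tall, loose. Origin: centre of its underside.
- reagent_blue: Bystander: clear bottle with blue cap, 56 mm wide, 104 mm tall, loose. Origin: centre of its underside.
- pipette_bulb: Bystander: red rubber bulb, 56 x 80 mm, 55 mm tall, loose. Origin: centre of its underside.
- petri_dish: Bystander: round glass dish, 64 mm wide, 16 mm tall, loose. Origin: centre of its underside.

How it is judged (in metres and radians):
On the way:
1. the disc lies flat on the deck over the hole, the spindle not yet in it (x of disc_hub in the frame of deck_axis between -0.005 and 0.005 m and y of disc_hub in the frame of deck_axis between -0.005 and 0.005 m and z of disc_hub in the frame of deck_axis between 0.019 and 0.0245 m and angle between the z axis of disc_hub and the z axis of deck_axis, either way round below 0.06 rad and angle between disc_hub's own z axis and vertical below 0.6 rad and (z of spindle_tip in the frame of deck_axis above 0.044 m or distance between spindle_tip and deck_axis above 0.1 m)), for 0.2 s.
At the end, for the whole second after the job is handed in: The disc lies flat on the deck, hub up (within 5 mm of the bore's axis, 3 mm of its seated height, 0.06 rad), and the spindle stands through the disc and all three plates (head within 5 mm and tip within 4 mm of the axis, along it to 0.05 rad) with its head within 3 mm of the hub's top (x of disc_hub in the frame of deck_axis between -0.005 and 0.005 m and y of disc_hub in the frame of deck_axis between -0.005 and 0.005 m and z of disc_hub in the frame of deck_axis between 0.019 and 0.0245 m and angle between the z axis of disc_hub and the z axis of deck_axis, either way round below 0.06 rad and angle between disc_hub's own z axis and vertical below 0.6 rad and x of spindle_head in the frame of deck_axis between -0.005 and 0.005 m and y of spindle_head in the frame of deck_axis between -0.005 and 0.005 m and x of spindle_tip in the frame of deck_axis between -0.004 and 0.004 m and y of spindle_tip in the frame of deck_axis between -0.004 and 0.004 m and z of spindle_head in the frame of deck_axis below 0.064 m and angle between the z axis of spindle_head and the z axis of deck_axis, either way round below 0.05 rad); the robot touches nothing.
It fails at once if a bystander is shifted by more than 30 mm (distance of any of erlenmeyer, vol_flask, reagent_amber, reagent_blue, pipette_bulb, petri_dish from where it was at the start of the episode above 0.03 m).
It fails at once if a bottle or flask is tipped (angle between any of erlenmeyer, vol_flask, reagent_amber, reagent_blue's own z axis and vertical above 0.4 rad).
It fails at once if the spindle is let drop down the bore (faster than 0.6 m/s) (x of spindle_tip in the frame of deck_axis between -0.01 and 0.01 m and y of spindle_tip in the frame of deck_axis between -0.01 and 0.01 m and z of spindle_tip in the frame of deck_axis below 0.02 m and linear speed of spindle above 0.6 m/s).
It also fails if it takes over 58 s, if anything falls off the work surface, if the arm or the gripper's body presses on something with over 40 N, if the wrist force passes 120 N, or if a joint passes its speed limit or range.

## Robot

A 7-joint arm with a two-finger parallel gripper is mounted at the origin on a cart in front of the work surface, level with it; the furniture and walls round the work are solid. World frame = base frame: x ahead of the robot, y to its left, z up, the work surface at z = 0. Lengths are in mm, angles in rad, forces in N, time in s.
With the tool pointing down it reaches from about 425 to 925 mm from the base axis. Payload 6.8 kg.
Tool frame: the origin (TCP) lies midway between the tips of the shut fingers; the grasp point (between the pads) lies 19 mm behind it (ctrl.grip_point_offset is the z of the grasp point in the tool frame, in mm); z points along the fingers, y is the line along which they close (so a half turn about z gives the same grasp; the last joint's range is limited). The gripper opens to 85 mm and grips with 20 to 120 N. Pads are 22 mm wide; open, the fingers measure 114 mm over their backs; the gripper's body (76 mm by 85 mm) begins 54 mm behind the grasp point. The pads swing forward as they close: fully open they stand 13 mm farther back than shut.
Start: joints at [1.161, 0.477, 0.022, 1.555, -0.011, 1.109, -0.083], TCP at [200.646, -644.507, 198.708] pointing down, gripper open.
Joint ranges: [-2.96, 2.96], [-0.34, 2.1], [-1.41, 1.46], [0.24, 2.44], [-1.37, 4.51], [0.17, 1.92], [-2.96, 2.96]. Speed limits (rad/s): [2.39, 2.39, 3.14, 3.14, 3.14, 3.14, 3.14].

## Interface

Orientations are given as [roll, pitch, yaw] about the fixed x, y, z axes, in that order (R = Rz(yaw) Ry(pitch) Rx(roll)).
In Python, from workcell import ctrl gives the robot as it stands.
- The arm moves only by the tool send_rows, never from a script. Its argument "motion" is a list of rows, each a list of 3 entries, a list of its own where there are three numbers: the turn, a rotation vector about the tool's x, y, z in rad, then the shift along the tool's x, y, z in cm, then the finger opening in cm, from 0 to 8.54. A call has 1 to 20 rows; each row shifts and turns the commanded pose from where the row before left it, along the tool's axes as they then stand; what a row does not reach is not made up. A row lasts 1/8 s, in which the tool goes at most 62.5 mm and 10.7 degrees, less where a joint would pass 70% of its speed; a pose out of reach is approached as far as the arm can. A call is refused whole if a number of a shift passes 6.25 or a number of a turn 0.188, either way. A call with a gripper value outside its range is refused whole. The fingers move at their own pace and stop on an object; "force" is the grip in N (left out, the last holds). Time passes only in rows, so rows that do not move let the fingers close. It gives the time, the measured TCP pose, the force, the opening and the grip force at its end, in the units of the state.
- ctrl.sense(): the state, without advancing time (a new reading comes with each control period).
- ctrl.camera(name): name is "side" or "top"; returns a dict with "image" (400x640x3 uint8, red, green, blue), "depth" (400x640 float32, mm along the optical axis (not along the pixel's ray), 0 where there is no reading), "fx", "fy", "cx", "cy" (pixels), "origin" and "orientation" of the camera in the world. Camera axes: x right, y down, z forward; pixel columns grow to the right and rows downward; lengths in mm; the calibration is good to about 2 mm. A picture is of the moment at which its call begins.
- ctrl.finish_job(): hands the job in; it is judged then, once.
The state is a dict: "time": time; "q": joint angles; "joint_vel": joint speeds; "effort": joint torques, N m; "tool_pos": TCP position; "orientation": TCP orientation; "force": force on the tool from outside, world axes, zero at the start; "wrist_torque": the same for the moment, N m; "grip_width": finger opening in mm; "grip_force": force on a finger pad.
Only numpy, scipy, OpenCV 4.12 (cv2) and the standard library are available. Lean on these libraries where they do the work, as an engineer would, in place of code of your own. Each camera call takes 0.05 s, during which the arm holds its last target. There are 200 camera calls.

## Working session

There is one attempt and no reset: what is moved stays moved. The work goes in short steps, Python scripts to look and compute and a tool call to move; the robot and the scene stay as the last step left them, time stands still between calls to the robot, and variables do not carry over. Pictures are saved under pics/ and viewed, at most 10 in all, crops included, and the job is handed in when it is done.

Besides the shell and the picture viewer there is one more tool, called after "Request:" as a command line: name --argument value ..., lists and objects as JSON in quotes. send_rows: Moves the arm, as the interface text tells. Its arguments: {"type":"object","properties":{"motion":{"type":"array"},"force":{"type":"number"}},"required":["motion"]}

```bash
mkdir -p pics; ls
python3 - <<'E'
from workcell import ctrl
import cv2,numpy as np,pickle
d={}
for n in("side","top"):
    c=ctrl.camera(n); d[n]=c
    cv2.imwrite(f"pics/{n}0.png",c["image"][:,:,::-1])
    print(n,c["fx"],c["fy"],c["cx"],c["cy"],c["origin"],c["orientation"])
pickle.dump(d,open("s0.pkl","wb"))
print(ctrl.sense())
E
```

```text
pics
side 368.26091425495997 368.26091425495997 323.32046903376533 202.44341345222068 [920.21532395 456.55261246 746.52896476] [-2.39036806  0.01305562  2.43890783]
top 500.5326176990759 500.5326176990759 312.3184845741197 204.82659553685997 [ 476.09121688   -9.57575234 1475.42439659] [-3.07638111  0.01710442 -1.59502841]
{'time': 0.1, 'q': array([ 1.1608825 ,  0.4777312 ,  0.02230822,  1.55633451, -0.01149111,
        1.10930173, -0.08311969]), 'joint_vel': array([-6.21075835e-04, -2.72078161e-03, -9.92234744e-05, -3.68945753e-03,
       -2.41052743e-05,  1.39506059e-03,  1.31767419e-03]), 'effort': array([ 4.60111347e-03, -5.97765970e+01,  1.61358599e+00, -2.81954455e+01,
        1.28167245e-02,  5.05425705e-03,  8.95943288e-06]), 'tool_pos': array([ 200.47722062, -643.93284257,  197.82072245]), 'orientation': array([-3.13994937e+00,  1.12182180e-04,  3.01849002e-01]), 'force': array([-0.63506113, -0.16066612, -0.46073272]), 'wrist_torque': array([-0.00231423, -0.02740284, -0.00882175]), 'grip_force': 0.0, 'grip_width': 85.12918133267422}
```

View pics/side0.png

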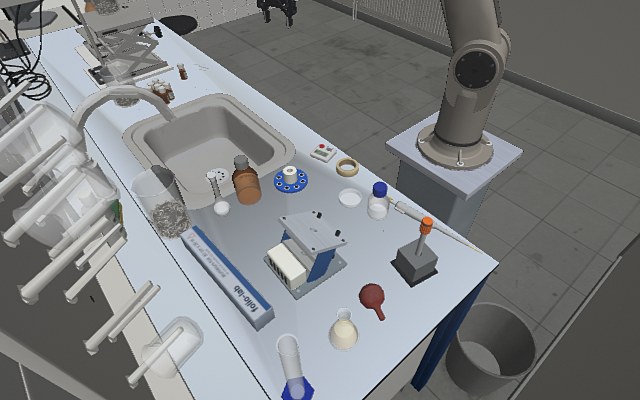

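View pics/top0.png

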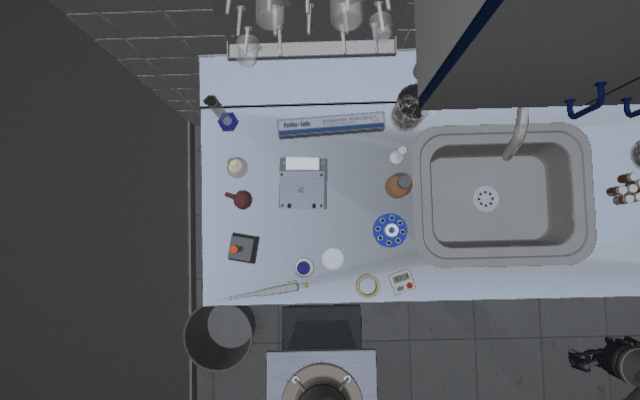

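The side view shows the rotator (deck about 315,228), the disc (290,178) and the holder with the orange head (427,226). In the top view the deck is at about (303,188), the disc at (391,231) and the head at (235,249). The amber bottle (399,185) stands near the disc.

```bash
cat > h.py <<'E'
import numpy as np,cv2
from scipy.spatial.transform import Rotation as Ro
from scipy.optimize import least_squares
def cloud(c):
    h,w=c["depth"].shape; v,u=np.mgrid[:h,:w]; z=c["depth"].astype(float)
    P=np.stack([(u-c["cx"])/c["fx"]*z,(v-c["cy"])/c["fy"]*z,z],-1)
    W=P@Ro.from_euler("xyz",c["orientation"]).as_matrix().T+np.array(c["origin"])
    W[z<=0]=np.nan
    return W
def ray(c,u,v,zw):  # pixel -> world point on plane z=zw
    d=Ro.from_euler("xyz",c["orientation"]).apply([(u-c["cx"])/c["fx"],(v-c["cy"])/c["fy"],1]); o=np.array(c["origin"])
    return o+d*(zw-o[2])/d[2]
def hsv(c): return cv2.cvtColor(c["image"],cv2.COLOR_RGB2HSV).astype(int)
E
python3 - <<'E'
from h import *; import pickle
d=pickle.load(open("s0.pkl","rb")); np.set_printoptions(precision=1,suppress=True)
box={"top":dict(disc=(365,205,420,260),head=(225,238,260,265),deck=(272,165,335,215)),
 "side":dict(disc=(268,160,315,200),head=(412,212,440,240),deck=(270,205,355,265))}
for n,c in d.items():
    W=cloud(c);H=hsv(c)
    def sub(b):
        u0,v0,u1,v1=b; return W[v0:v1,u0:u1].reshape(-1,3),H[v0:v1,u0:u1].reshape(-1,3),c["image"][v0:v1,u0:u1].reshape(-1,3)
    w,h,_=sub(box[n]["disc"]); 
    m=(h[:,0]>95)&(h[:,0]<125)&(h[:,1]>120); print(n,"bluedisc",m.sum(),np.nanmedian(w[m],0),np.nanpercentile(w[m],1,axis=0),np.nanpercentile(w[m],99,axis=0))
    m=(w[:,2]>38)&(w[:,2]<52); print(" hubtop",m.sum(),np.nanmean(w[m],0),np.nanmin(w[m],0),np.nanmax(w[m],0))
    w,h,_=sub(box[n]["head"]); m=(h[:,0]<20)&(h[:,1]>150)&(w[:,2]>130)
    t=m&(w[:,2]>168);print(" head",m.sum(),np.nanmean(w[m],0),np.nanmin(w[m],0),np.nanmax(w[m],0),"top",t.sum(),np.nanmean(w[t],0))
    w,h,im=sub(box[n]["deck"]); m=(h[:,1]<60)&(w[:,2]>60)&(w[:,2]<150)
    p=w[m]; 
    for _ in range(8):
        A=np.c_[p[:,:2],np.ones(len(p))]; k=np.linalg.lstsq(A,p[:,2],rcond=None)[0]; r=w[m][:,2]-np.c_[w[m][:,:2],np.ones(m.sum())]@k; p=w[m][abs(r)<(8 if _<4 else 3)]
    nn=np.r_[-k[:2],1];nn/=np.linalg.norm(nn); print(" deck n",nn,"tilt",np.degrees(np.arccos(nn[2])),"az",np.arctan2(-nn[1],-nn[0]),len(p),p.mean(0),p.min(0),p.max(0))
    rr=(w-p.mean(0))@nn; pk=(im.max(1)<70)&(rr>2)&(rr<16)
    print(" dark",pk.sum()); print(np.c_[w[pk],rr[pk]][:40])
    z=c["image"][box[n]["deck"][1]:box[n]["deck"][3],box[n]["deck"][0]:box[n]["deck"][2]]
    cv2.imwrite(f"pics/{n}_deck.png",cv2.resize(z[:,:,::-1],None,fx=6,fy=6,interpolation=cv2.INTER_NEAREST))
a=[cv2.imread(f"pics/{n}_deck.png") for n in("top","side")]
h=max(x.shape[0] for x in a); a=[cv2.copyMakeBorder(x,0,h-x.shape[0],0,0,cv2.BORDER_CONSTANT) for x in a]
i=np.hstack(a); print(i.shape); cv2.imwrite("pics/deck.png",cv2.resize(i,(int(800),int(i.shape[0]*800/i.shape[1]))))
E
```

```text
side bluedisc 352 [ 508.2 -194.8    7.7] [ 447.3 -256.8    0.7] [ 542.8 -162.    11.7]
 hubtop 115 [ 495.9 -208.1   43.2] [ 476.2 -231.4   38. ] [ 514.4 -190.9   46.3]
 head 143 [457.9 221.7 163.8] [443.8 209.9 141. ] [465.1 231.  176.5] top 66 [454.5 219.9 174.4]
 deck n [-0.4  0.   0.9] tilt 24.83761568128903 az -0.0331461206551693 1530 [613.9  44.9 107.4] [556.8 -21.5  78.8] [663.1 104.8 130.7]
 dark 40
[[570.3  -7.8  92.    3.6]
 [567.8   8.1 100.3  12.3]
 [564.9   8.3  98.3  11.7]
 [562.9   9.5  97.8  12.2]
 [568.6   9.   98.1  10.1]
 [567.6  11.5  99.5  11.8]
 [564.8  11.7  97.5  11.2]
 [570.3   7.2  94.2   5.8]
 [569.4   9.8  95.8   7.7]
 [568.2  12.1  96.9   9.2]
 [567.   14.4  98.   10.7]
 [571.5   8.7  92.9   4.1]
 [570.4  11.   94.    5.7]
 [568.6  12.5  93.9   6.4]
 [567.7  15.1  95.5   8.2]
 [648.7 -15.3 126.9   2.2]
 [646.7 -14.5 126.    2.3]
 [571.4  12.2  92.3   3.6]
 [569.3  13.3  91.6   3.9]
 [568.   75.1 100.2  13.1]
 [565.3  75.5  98.3  12.6]
 [569.7  73.7  96.6   9.2]
 [568.4  75.6  97.3  10.4]
 [567.2  77.6  98.2  11.7]
 [564.7  78.2  96.8  11.5]
 [570.6  74.8  
[... 465 characters left out ...]
4.9   15.1]
 hubtop 122 [ 494.2 -211.4   43.5] [ 475.4 -230.1   38.2] [ 512.7 -192.7   51.3]
 head 44 [451.8 218.2 173.5] [444.  209.5 169.5] [459.7 227.4 179.6] top 44 [451.8 218.2 173.5]
 deck n [-0.4  0.   0.9] tilt 24.72868767199228 az -0.03492231600130484 1122 [610.4  40.9 105.1] [558.2 -19.9  79.9] [661.7 102.  130.7]
 dark 13
[[570.7  78.9  97.    9.9]
 [570.8  76.3  94.6   7.6]
 [568.9   9.9  97.3   9.9]
 [567.7  78.8  99.7  13.6]
 [567.7  76.1  98.3  12.2]
 [567.5  73.3 100.6  14.3]
 [566.3  10.   95.1   8.9]
 [565.9   7.2  99.5  13. ]
 [565.   78.9  99.4  14.4]
 [565.4  73.9  90.9   6.4]
 [563.3  10.   98.1  12.9]
 [563.2   7.2  98.5  13.3]
 [560.6  10.1  97.9  13.9]]
(360, 888, 3)
```

View pics/deck.png

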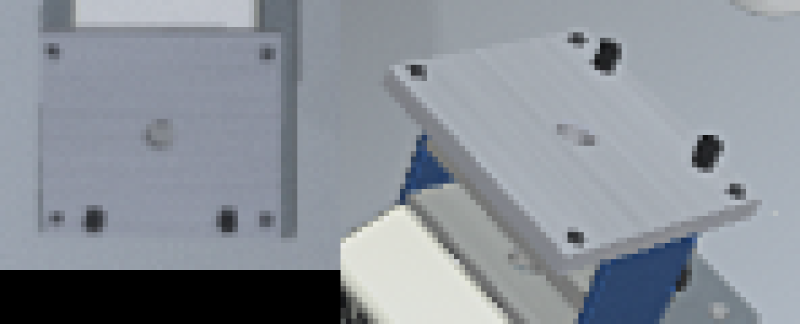

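The crop shows the deck hole near (301.4,189.8) in the top image and (313.6,229.8) in the side image. The two pegs lie at the lower edge.

Run:
```python
from h import *; import pickle
d=pickle.load(open("s0.pkl","rb")); np.set_printoptions(precision=1,suppress=True)
S,T=d["side"],d["top"]
print("hole side",ray(S,313.6,229.8,104),"top",ray(T,301.4,189.8,104))
# two-ray head centre top, hub top using colour centroids
def cen(c,b,f):
    u0,v0,u1,v1=b; m=f(hsv(c)[v0:v1,u0:u1],cloud(c)[v0:v1,u0:u1]); ys,xs=np.nonzero(m); return xs.mean()+u0,ys.mean()+v0,len(xs),(xs.min()+u0,xs.max()+u0,ys.min()+v0,ys.max()+v0)
for n,b in(("side",(268,160,315,200)),("top",(365,205,420,260))):
    c=d[n]; r=cen(c,b,lambda h,w:(h[...,0]>95)&(h[...,0]<125)&(h[...,1]>120)); print(n,"flange bbox",r,ray(c,(r[3][0]+r[3][1])/2,(r[3][2]+r[3][3])/2,8))
    r=cen(c,b,lambda h,w:(h[...,1]<40)&(w[...,2]>40)&(w[...,2]<50)); print("  hub",r,ray(c,r[0],r[1],44))
r=cen(T,(225,238,260,265),lambda h,w:(h[...,0]<20)&(h[...,1]>150)); print("head top",r,ray(T,r[0],r[1],174))
r=cen(S,(412,212,440,240),lambda h,w:(h[...,0]<20)&(h[...,1]>150)); print("head side",r,ray(S,r[0],r[1],160))
# bystanders rough heights: bench zero check & amber
for n,c in d.items():
    W=cloud(c); 
    g=[(340,230),(270,190)] if n=="top" else [(330,180),(380,290)]
    print(n,"bench z",[np.nanmedian(W[v-3:v+4,u-3:u+4,2]) for u,v in g])
W=cloud(T)
for nm,(u,v) in dict(amber=(402,183),vol=(400,153),blue=(304,268),erl=(236,166),bulb=(243,200),petri=(333,259)).items(): print(nm,W[v,u])
```

```text
hole side [609.2  42.8 104. ] top [608.4  40.8 104. ]
side flange bbox (np.float64(290.32670454545456), np.float64(182.39488636363637), 352, (np.int64(274), np.int64(307), np.int64(169), np.int64(192))) [ 497.5 -205.4    8. ]
  hub (np.float64(289.375), np.float64(170.51923076923077), 104, (np.int64(283), np.int64(296), np.int64(166), np.int64(176))) [ 495.8 -208.3   44. ]
top flange bbox (np.float64(389.24308300395256), np.float64(229.92490118577075), 506, (np.int64(373), np.int64(406), np.int64(214), np.int64(246))) [ 493.1 -210.4    8. ]
  hub (np.float64(391.4639175257732), np.float64(229.77319587628867), 97, (np.int64(385), np.int64(398), np.int64(223), np.int64(236))) [ 493.2 -211.1   44. ]
head top (np.float64(233.5), np.float64(249.0), 44, (np.int64(230), np.int64(237), np.int64(246), np.int64(252))) [451.8 218.1 174. ]
head side (np.float64(425.81944444444446), np.float64(225.22222222222223), 144, (np.int64(420), np.int64(432), np.int64(217), np.int64(234))) [454.6 220.2 160. ]
side bench z [np.float64(0.24296606118218733), np.float64(49.37754118159768)]
top bench z [np.float64(-0.20271562834432189), np.float64(-0.3692878349930879)]
amber [ 616.6 -230.5  136.9]
vol [ 697.3 -227.6  139.6]
blue [394.2  38.6 101. ]
erl [684.2 225.9  70.3]
bulb [588.2 209.7  56.1]
petri [412.9 -43.2  12.2]
```

Request:
send_rows --motion '[[[0,0,0.168],[0,0,0],8.5],[[0,0,0.168],[0,0,0],8.5],[[0,0,0],[2.79,-4.44,0],8.5],[[0,0,0],[2.79,-4.44,0],8.5],[[0,0,0],[2.79,-4.44,0],8.5],[[0,0,0],[2.79,-4.44,0],8.5],[[0,0,0],[2.79,-4.44,0],8.5],[[0,0,0],[2.79,-4.44,0],8.5],[[0,0,0],[2.79,-4.44,0],8.5],[[0,0,0],[2.79,-4.44,0],8.5],[[0,0,0],[2.79,-4.44,0],8.5],[[0,0,0],[2.79,-4.44,0],8.5],[[0,0,0],[0,0,4.9],8.5],[[0,0,0],[0,0,4.9],8.5],[[0,0,0],[0,0,0],8.5]]' --force 40

```text
time: 1.98
tool_pos: [491.4, -209.1, 97.5]
orientation: [-3.139, 0.008, -0.034]
force: [-0.1, 0.2, 0.8]
grip_width: 84.7
grip_force: 0.0
```

Request:
send_rows --motion '[[[0,0,0],[0.3,0,2.8],8.5],[[0,0,0],[0,0,2.8],8.5],[[0,0,0],[0,0,2.8],8.5],[[0,0,0],[0,0,0],8.5],[[0,0,0],[0,0,0],3.5],[[0,0,0],[0,0,0],3.5],[[0,0,0],[0,0,0],3.5],[[0,0,0],[0,0,0],3.5]]'

```text
time: 2.98
tool_pos: [497.9, -210.5, 17.2]
orientation: [3.141, -0.001, -0.034]
force: [0.2, 0.7, 0.3]
grip_width: 34.9
grip_force: 0.0
```

Run:
```python
from workcell import ctrl
import cv2,numpy as np
a=[]
for n,b in(("side",(240,120,340,210)),("top",(340,180,440,270))):
    c=ctrl.camera(n)["image"][:,:,::-1]; u0,v0,u1,v1=b; a.append(cv2.resize(c[v0:v1,u0:u1],None,fx=4,fy=4,interpolation=cv2.INTER_CUBIC))
cv2.imwrite("pics/g1.png",np.hstack(a)); print(ctrl.sense())
```

```text
{'time': 3.075, 'q': array([ 0.38412434,  0.50841879, -0.12519132,  2.00955904,  0.10351679,
        0.62933625, -1.41417857]), 'joint_vel': array([-0.00050044,  0.00426071, -0.00043902,  0.00056258,  0.00103785,
       -0.00233207,  0.00225391]), 'effort': array([ 1.11361931e-02, -5.20544314e+01, -3.80619848e-01, -1.84593683e+01,
        7.98893423e-03,  1.08795946e-03,  4.52094264e-04]), 'tool_pos': array([ 497.70806698, -210.44126704,   16.86883429]), 'orientation': array([ 3.14151614e+00, -1.50384000e-04, -3.42363413e-02]), 'force': array([ 0.02682187,  0.24513123, -0.74686358]), 'wrist_torque': array([ 0.01734676, -0.04800403, -0.00764649]), 'grip_force': 0.0, 'grip_width': 35.05747728113697}
```

View pics/g1.png

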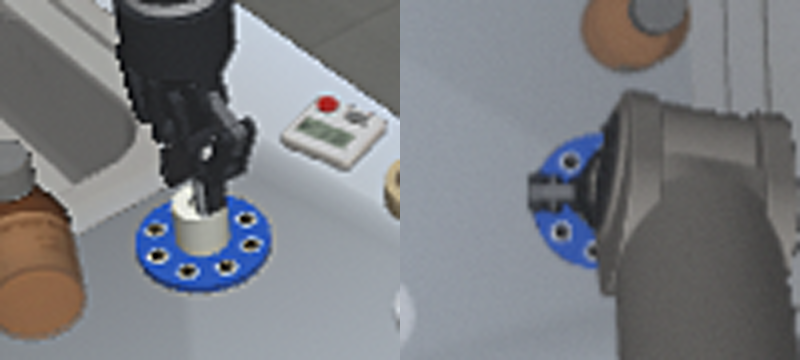

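The side view shows the near finger ending at crop (207,212), at the hub-top level rather than down beside the hub. The fingers look as if they closed above or beyond the hub, so I'm checking with depth.

Run:
```python
from workcell import ctrl
from h import *; np.set_printoptions(precision=0,suppress=True,linewidth=200)
for n,us,vs in(("side",range(284,304),range(160,184,2)),("top",range(366,394,2),range(214,246,2))):
    c=ctrl.camera(n); W=cloud(c); print(n)
    for v in vs: print(v," ".join("%4.0f,%4.0f,%3.0f%s"%(*W[v,u],"#" if c["image"][v,u].max()<90 else " ") for u in us if u%2==0))
```

```text
side
160  498,-227, 72#  492,-225, 70#  510,-187,104#  507,-182,106#  511,-167,118#  513,-154,127#  510,-150,128#  501,-153,121#  492,-158,113#  411,-262,  1 
162  496,-231, 61#  492,-227, 61#  510,-188, 97#  507,-183, 99#  511,-168,110#  512,-156,119#  506,-157,115#  494,-164,104#  492,-157,107#  418,-254,  2 
164  500,-227, 58#  492,-228, 53#  510,-189, 89   511,-178, 97#  510,-169,102#  512,-158,111#  504,-160,104#  495,-163, 98   426,-253, -1   423,-246,  2 
166  500,-228, 51   466,-271,  2   509,-192, 79   506,-187, 81   504,-180, 85#  509,-162, 99#  492,-178, 79   436,-251, -2   434,-243,  2   427,-242, -1 
168  502,-225, 46   495,-225, 42   493,-219, 44   508,-185, 76   505,-179, 79#  496,-183, 71#  491,-180, 70#  442,-243, -1   440,-235,  4   433,-235, -1 
170  506,-221, 43   500,-218, 42   493,-219, 37   509,-184, 70   506,-179, 72#  497,-182, 65#  494,-177, 66#  453,-227,  8   448,-224,  7   439,-226,  1 
172  512,-212, 45   507,-209, 45   502,-206, 44   509,-186, 62   506,-180, 64#  500,-179, 61#  484,-193, 41   458,-221,  7   455,-215, 10   451,-210, 10 
174  513,-211, 39
[... 3480 characters left out ...]
470,-200,  6   470,-206,  3   471,-159,390#  471,-161,405#
240  466,-142,  1   466,-147,  6   465,-153,  2   465,-159, -1   465,-165, -3   465,-171,  0   465,-176,  6   465,-182,  3   465,-188,  8   464,-194,  7   464,-199, 11   464,-205,  8   467,-160,382#  467,-160,409#
242  460,-142, -2   460,-147,  4   459,-153, -0   459,-159,  1   459,-165, -2   459,-171, -5   459,-176,  2   459,-181, 14   459,-187, 12   459,-193, 10   459,-198, 14   458,-205,  6#  463,-159,384#  463,-159,413#
244  454,-141,  4   454,-147, -2   454,-153,  2   453,-159, -4   453,-164,  4   453,-171, -3   453,-177, -3   453,-182,  7   453,-188,  2   453,-193, 10   453,-199,  8   453,-204,  9   459,-158,389#  459,-159,418#
```

Both cameras agree: the fingertips and body stand about 40 mm higher than the reported TCP, with x and y matching, so the fingers closed above the hub. I'll reopen and go lower in guarded steps.

Request:
send_rows --motion '[[[0,0,0],[-0.3,0,0],8.5],[[0,0,0],[0,0,0],8.5],[[0,0,0],[0,0,0],8.5],[[0,0,0],[0,0,1.5],8.5],[[0,0,0],[0,0,1.5],8.5],[[0,0,0],[0,0,0],8.5]]'

```text
time: 3.92
tool_pos: [493.2, -209.7, -15.2]
orientation: [-3.141, 0.003, -0.034]
force: [-0.1, -0.2, 0.6]
grip_width: 84.8
grip_force: 0.0
```

Run:
```python
from workcell import ctrl
from h import *
c=ctrl.camera("side"); W=cloud(c); s=ctrl.sense(); print(s["tool_pos"],s["orientation"],s["force"],s["grip_width"])
# dark gripper points in near finger
u0,v0,u1,v1=270,120,330,200
w=W[v0:v1,u0:u1].reshape(-1,3); im=c["image"][v0:v1,u0:u1].reshape(-1,3)
m=(im.max(1)<120)&(w[:,2]>20)&(w[:,2]<120)&(w[:,1]>-175); p=w[m]; print(p[np.argsort(p[:,2])][:15].round())
cv2.imwrite("pics/g2.png",cv2.resize(c["image"][110:220,230:350,::-1],None,fx=5,fy=5,interpolation=cv2.INTER_CUBIC))
```

```text
[ 493.8199993  -209.94384437  -14.42869904] [-3.14094135e+00  2.19535515e-03 -3.39833354e-02] [ 0.32978949 -0.0904081  -0.34393733] 85.11896339120104
[[ 491. -156.   37.]
 [ 503. -160.   38.]
 [ 506. -160.   40.]
 [ 506. -164.   41.]
 [ 502. -155.   41.]
 [ 502. -160.   42.]
 [ 496. -154.   42.]
 [ 489. -154.   42.]
 [ 504. -162.   42.]
 [ 501. -153.   42.]
 [ 494. -156.   43.]
 [ 499. -154.   44.]
 [ 501. -161.   44.]
 [ 502. -156.   44.]
 [ 506. -164.   44.]]
```

View pics/g2.png

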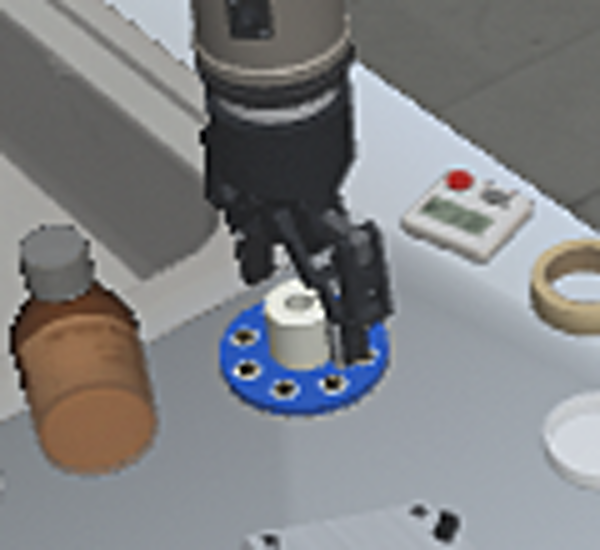

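The image shows the open finger at (355,355) in the crop, still about 30 mm above the flange; its tip is at z≈39 against a reported TCP of −14. True TCP is therefore reported + about 40 mm. I'll go 14 mm lower and close.

Request:
send_rows --motion '[[[0,0,0],[0.1,0,1.4],8.5],[[0,0,0],[0,0,0],8.5],[[0,0,0],[0,0,0],3.5],[[0,0,0],[0,0,0],3.5],[[0,0,0],[0,0,0],3.5],[[0,0,0],[0,0,0],3.5],[[0,0,0],[0,0,0],3.5]]'

```text
time: 4.85
tool_pos: [496.8, -211.2, -25.9]
orientation: [3.14, -0.002, -0.035]
force: [-1.4, -0.9, 9.3]
grip_width: 39.7
grip_force: 44.9
```

Gripped (39.7 mm, 45 N). I'll lift, carry the disc to above the deck and tilt.

Request:
send_rows --motion '[[[0,0,0],[0,0,-2],3.5],[[0,0,0],[0,0,-3.5],3.5],[[0,0,0],[0,0,-3.5],3.5],[[0,0,0],[0,0,-3.5],3.5],[[0,0,0],[0,0,-3.5],3.5],[[0,0,0],[1.36,-4.26,0],3.5],[[0,0,0],[1.36,-4.26,0],3.5],[[0,0,0],[1.36,-4.26,0],3.5],[[0,0,0],[1.36,-4.26,0],3.5],[[0,0,0],[1.36,-4.26,0],3.5],[[0,0,0],[1.36,-4.26,0],3.5],[[0,0.146,0],[0,0,0],3.5],[[0,0.145,0],[0,0,0],3.5],[[0,0.145,0],[0,0,0],3.5],[[0,0,0],[0,0,0],3.5]]'

```text
time: 6.72
tool_pos: [581.1, 42.0, 130.5]
orientation: [3.139, -0.431, -0.031]
force: [0.4, 0.7, -2.0]
grip_width: 39.6
grip_force: 43.6
```

```bash
cat > look.py <<'E'
from workcell import ctrl
from h import *
import sys; np.set_printoptions(precision=1,suppress=True)
tag=sys.argv[1]; s=ctrl.sense(); print(s["tool_pos"],s["orientation"],s["force"],s["grip_width"],s["time"])
R=Ro.from_euler("xyz",s["orientation"]).as_matrix(); print("-toolz",-R[:,2])
B={"side":(230,100,390,270),"top":(230,130,390,300)}; a=[]
for n in B:
    c=ctrl.camera(n); W=cloud(c); H=hsv(c); u0,v0,u1,v1=B[n]
    w=W[v0:v1,u0:u1]; h=H[v0:v1,u0:u1]
    w=w.reshape(-1,3);h=h.reshape(-1,3); m=(h[:,0]>98)&(h[:,0]<125)&(h[:,1]>150)&(w[:,2]>85)&(w[:,1]>-40)&(w[:,1]<120)&np.isfinite(w[:,2])
    p=w[m]; print(n,m.sum()); q=(p-s["tool_pos"])@R; print(" toolframe min/max/med",np.percentile(q,2,axis=0),np.percentile(q,98,axis=0),np.median(q,0)); np.save(f"blue_{n}.npy",p)
    a.append(cv2.resize(c["image"][v0:v1,u0:u1,::-1],(400,425),interpolation=cv2.INTER_CUBIC))
cv2.imwrite(f"pics/{tag}.png",np.hstack(a))
E
python3 look.py t1
```

```text
[581.1  42.  130.5] [ 3.1 -0.4 -0. ] [ 0.4  0.7 -2. ] 39.60245769851677 6.725
-toolz [-0.4  0.   0.9]
side 597
 toolframe min/max/med [-187.6  -60.5  -57.4] [47.2 42.5 51.8] [ 11.5  -9.9 -34.1]
top 249
 toolframe min/max/med [  0.5 -45.5 -39.7] [ 48.3  44.2 -29.2] [ 25.4  -0.3 -33.9]
```

View pics/t1.png

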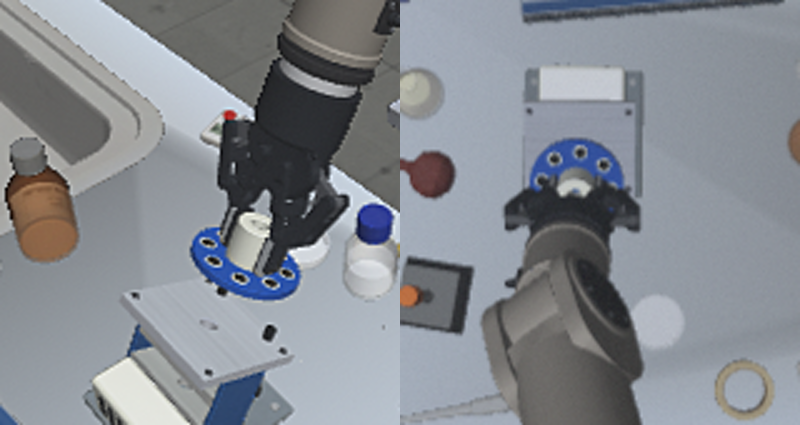

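The disc hangs tilted, level with the deck, and the flange plane agrees in both cameras: underside at tool z = −26. So the 40 mm offset lies along the tool axis. Next I approach to about 10 mm above the deck.

Request:
send_rows --motion '[[[0,0,0],[1.95,-0.1,0],3.5],[[0,0,0],[0,0,2.0],3.5],[[0,0,0],[0,0,2.0],3.5],[[0,0,0],[0,0,1.0],3.5],[[0,0,0],[0,0,0],3.5],[[0,0,0],[0,0,0],3.5]]'

```text
time: 7.58
tool_pos: [625.3, 42.0, 96.3]
orientation: [-3.141, -0.437, -0.035]
force: [0.1, -0.1, -1.7]
grip_width: 39.6
grip_force: 43.6
```

```bash
python3 look.py t2
cat > fit.py <<'E'
# disc circle in deck axes; deck_axis estimate D, axes from tilt 25deg, yaw -0.033
from h import *
np.set_printoptions(precision=1,suppress=True)
D=np.array([609.5,42,105.]); A=(Ro.from_euler("z",-0.033)*Ro.from_euler("y",-np.radians(25))).as_matrix()
for n in("side","top"):
    q=(np.load(f"blue_{n}.npy")-D)@A; q=q[(abs(q[:,0])<75)&(abs(q[:,1])<75)&(q[:,2]>3)]
    print(n,len(q),"z med",np.median(q[:,2]),"lo",np.percentile(q,1,axis=0),"hi",np.percentile(q,99,axis=0))
E
python3 fit.py
```

```text
[625.3  42.   96.3] [-3.1 -0.4 -0. ] [ 0.1 -0.1 -1.7] 39.64403480580187 7.575
-toolz [-0.4  0.   0.9]
side 613
 toolframe min/max/med [-213.1  -59.1 -107.9] [47.3 41.1  2.8] [ 10.8  -8.5 -34.4]
top 224
 toolframe min/max/med [ -0.2 -45.9 -40.3] [ 44.8  44.9 -28.5] [ 22.    0.5 -33.9]
side 417 z med 19.43950618756414 lo [-33.1 -44.9  13.1] hi [58.6 50.2 21.2]
top 224 z med 19.328479318702918 lo [  8.4 -44.4  13.6] hi [56.8 47.7 26.9]
```

View pics/t2.png

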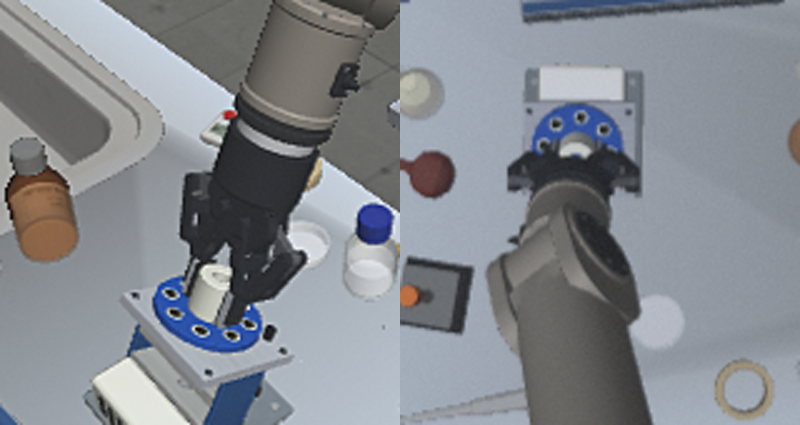

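The disc sits about 11 mm above the deck, roughly 8 mm up-slope and about 2 mm to +y, clear of the pegs. I'll lower it to contact and then slide it down to the pegs.

Request:
send_rows --motion '[[[0,0,0],[-0.4,0.15,0.6],3.5],[[0,0,0],[0,0,0.4],3.5],[[0,0,0],[0,0,0.25],3.5],[[0,0,0],[0,0,0],3.5]]'

```text
time: 8.18
tool_pos: [625.2, 40.2, 83.7]
orientation: [3.141, -0.436, -0.034]
force: [-18.1, -0.7, 21.5]
grip_width: 39.5
grip_force: 52.6
```

```bash
sed -i 's/^for n in B/print("F tool",s["force"]@R)\nfor n in B/' look.py; python3 look.py t3; python3 fit.py
```

```text
[625.2  40.2  83.7] [ 3.1 -0.4 -0. ] [-18.1  -0.7  21.5] 39.51730274458236 8.175
-toolz [-0.4  0.   0.9]
F tool [ -7.3   1.4 -27.1]
side 616
 toolframe min/max/med [-206.6  -61.  -119.4] [46.8 41.7 -6.1] [ 10.1 -10.4 -34.4]
top 222
 toolframe min/max/med [ -0.1 -44.4 -40.7] [ 44.2  45.7 -28. ] [ 22.1  -1.8 -34.4]
side 391 z med 8.012467762032374 lo [-38.6 -46.4   3.2] hi [52.5 48.2 10.2]
top 215 z med 8.643128149570812 lo [  3.8 -47.    3.4] hi [50.  45.7 15.8]
```

Request:
send_rows --motion '[[[0,0,0],[0,0,-0.25],3.5],[[0,0,0],[-0.15,0,0],3.5],[[0,0,0],[-0.15,0,0],3.5],[[0,0,0],[0,0,0],3.5]]'

```text
time: 8.78
tool_pos: [622.4, 40.5, 83.1]
orientation: [3.141, -0.435, -0.034]
force: [0.2, 0.2, -2.1]
grip_width: 39.4
grip_force: 43.6
```

```bash
python3 look.py t4; python3 fit.py
```

```text
[622.4  40.5  83.1] [ 3.1 -0.4 -0. ] [ 0.2  0.2 -2.1] 39.36932662338425 8.775
-toolz [-0.4  0.   0.9]
F tool [-0.7 -0.2  2. ]
side 603
 toolframe min/max/med [-204.4  -60.6 -119.2] [46.8 41.1 -4.2] [ 10.8  -9.8 -34.2]
top 220
 toolframe min/max/med [  1.3 -44.1 -39.2] [ 44.9  45.  -28.8] [ 22.4  -0.4 -34.2]
side 399 z med 8.64507674408243 lo [-42.1 -45.2   3.3] hi [50.4 48.8 11. ]
top 219 z med 8.941916149663067 lo [  1.1 -47.    3.2] hi [47.5 45.7 14.9]
```

Request:
send_rows --motion '[[[0,0,0],[-0.15,0,0.05],3.5],[[0,0,0],[-0.15,0,0],3.5],[[0,0,0],[0,0,0],3.5]]'

```text
time: 9.25
tool_pos: [621.2, 40.8, 82.6]
orientation: [-3.141, -0.438, -0.034]
force: [3.9, -0.1, -2.7]
grip_width: 39.5
grip_force: 44.1
```

```bash
python3 look.py t5; python3 fit.py
```

```text
[621.2  40.8  82.6] [-3.1 -0.4 -0. ] [ 3.9 -0.1 -2.7] 39.483603115961614 9.25
-toolz [-0.4  0.   0.9]
F tool [ 2.4 -0.   4.1]
side 612
 toolframe min/max/med [-202.7  -60.6 -118.6] [47.3 40.8 -7.6] [ 11.2  -9.6 -34.3]
top 219
 toolframe min/max/med [  1.2 -45.7 -40.6] [ 45.7  45.2 -28.5] [ 22.6   0.  -33.5]
side 407 z med 8.582913708641621 lo [-42.9 -45.2   3.5] hi [49.  48.4 10.8]
top 216 z med 8.299459051805403 lo [  0.6 -47.    3.6] hi [47.3 45.9 16.6]
```

Peg contact shows in the force. One more light push, then I seat the disc, release and retreat along the axis.

Request:
send_rows --motion '[[[0,0,0],[-0.2,0,0],3.5],[[0,0,0],[0,0,0.1],3.5],[[0,0,0],[0,0,0],3.5],[[0,0,0],[0,0,0],4.5],[[0,0,0],[0,0,0],6.5],[[0,0,0],[0,0,0],8.5],[[0,0,0],[0,0,-1.5],8.5],[[0,0,0],[0,0,-4],8.5],[[0,0,0],[0,0,-4],8.5],[[0,0,0],[0,0,-4],8.5],[[0,0,0],[-2.5,-4,-3],8.5],[[0,0,0],[-2.5,-4,0],8.5],[[0,0,0],[-2.5,-4,0],8.5],[[0,0,0],[0,0,0],8.5]]'

```text
time: 11.1
tool_pos: [483.2, 168.5, 198.3]
orientation: [3.141, -0.436, -0.027]
force: [0.7, -1.3, 0.8]
grip_width: 84.8
grip_force: 0.0
```

```bash
python3 look.py t6; python3 fit.py
python3 - <<'E'
from workcell import ctrl
from h import *; np.set_printoptions(precision=1,suppress=True)
D=np.array([609.5,42,105.]); A=(Ro.from_euler("z",-0.033)*Ro.from_euler("y",-np.radians(25))).as_matrix()
for n,b in(("side",(280,195,350,260)),("top",(275,165,330,215))):
    c=ctrl.camera(n);u0,v0,u1,v1=b;q=(cloud(c)[v0:v1,u0:u1].reshape(-1,3)-D)@A;h=hsv(c)[v0:v1,u0:u1].reshape(-1,3);im=c["image"][v0:v1,u0:u1].reshape(-1,3)
    m=(q[:,2]>39)&(q[:,2]<50)&(np.hypot(q[:,0],q[:,1])<35); print(n,"hubtop",m.sum(),q[m].mean(0),q[m].min(0),q[m].max(0))
    pk=(im.max(1)<70)&(q[:,2]>6)&(q[:,2]<15)&(q[:,0]<-30); 
    for s in(-1,1): k=pk&(q[:,1]*s>0); print("  peg",k.sum(),q[k].mean(0))
E
```

```text
[483.2 168.5 198.3] [ 3.1 -0.4 -0. ] [ 0.7 -1.3  0.8] 84.82153123244932 11.1
-toolz [-0.4  0.   0.9]
F tool [ 1.   1.3 -0.4]
side 652
 toolframe min/max/med [-123.2   63.7   46.1] [126.1 167.1 155.3] [ 86.8 112.7 131.1]
top 475
 toolframe min/max/med [-126.4   79.3   45.4] [122.1 167.2 136.3] [ 79.2 127.  130.5]
side 452 z med 8.131259932873213 lo [-44.8 -45.7   3.4] hi [48.9 48.7  9.9]
top 382 z med 8.07584732623366 lo [-46.7 -47.    3.3] hi [46.1 46.  14.5]
side hubtop 159 [ 2.4  1.9 43.3] [-17.6 -17.8  39.3] [19.7 20.  46.4]
  peg 1 [-36.6  -0.    7.4]
  peg 17 [-40.3  27.3  10.3]
top hubtop 132 [ 0.9 -1.  44. ] [-18.1 -20.8  39. ] [19.2 16.9 49.9]
  peg 10 [-39.2 -30.2  10.3]
  peg 9 [-41.1  23.9  10.1]
```

View pics/t6.png

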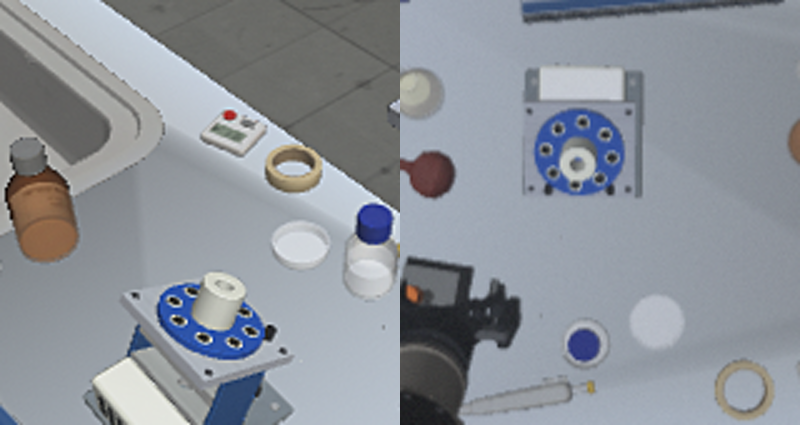

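The disc lies flat on the deck, rim against both pegs, centred within about 1 mm of my axis estimate. On to the spindle: untilt and move above the head.

Request:
send_rows --motion '[[[0,-0.145,0],[0,0,0],8.5],[[0,-0.146,0],[0,0,0],8.5],[[0,-0.145,0],[0,0,0],8.5],[[0,0,0],[-1.57,-2.48,2.0],8.5],[[0,0,0],[-1.57,-2.49,2.0],8.5],[[0,0,0],[0,0,0],8.5],[[0,0,0],[0,0,0],8.5]]'

```text
time: 12.18
tool_pos: [456.4, 214.8, 158.3]
orientation: [3.141, -0.001, -0.036]
force: [0.3, -0.8, 0.4]
grip_width: 85.2
grip_force: 0.0
```

Request:
send_rows --motion '[[[0,0,0],[-0.35,-0.4,0],8.5],[[0,0,0],[0,0,2.5],8.5],[[0,0,0],[0,0,2.6],8.5],[[0,0,0],[0,0,0],8.5],[[0,0,0],[0,0,0],5],[[0,0,0],[0,0,0],3],[[0,0,0],[0,0,0],1.6],[[0,0,0],[0,0,0],1.6],[[0,0,0],[0,0,0],1.6]]' --force 50

```text
time: 13.3
tool_pos: [452.7, 220.1, 107.6]
orientation: [-3.142, -0.001, -0.034]
force: [0.3, -1.4, 5.6]
grip_width: 20.5
grip_force: 48.7
```

Request:
send_rows --motion '[[[0,0,0],[0,0,-0.6],1.6],[[0,0,0],[0,0,-1.5],1.6],[[0,0,0],[0,0,-2.5],1.6],[[0,0,0],[0,0,-2.5],1.6],[[0,0,0],[0,0,-2.5],1.6],[[0,0,0],[0,0,-2.5],1.6],[[0,0,0],[0,0,-2.8],1.6],[[0,0,0],[1.84,3.46,0],1.6],[[0,0,0],[1.84,3.46,0],1.6],[[0,0,0],[1.84,3.46,0],1.6],[[0,0,0],[1.84,3.46,0],1.6],[[0,0,0],[1.84,3.46,0],1.6],[[0,0.146,0],[0,0,0],1.6],[[0,0.145,0],[0,0,0],1.6],[[0,0.145,0],[0,0,0],1.6],[[0,0,0],[0,0,0],1.6],[[0,0,0],[0,0,0],1.6]]'

```text
time: 15.42
tool_pos: [538.9, 44.4, 257.3]
orientation: [-3.141, -0.437, -0.034]
force: [-0.0, -0.1, -0.4]
grip_width: 20.7
grip_force: 49.0
```

```bash
cat > sp.py <<'E'
from workcell import ctrl
from h import *
import sys; np.set_printoptions(precision=1,suppress=True)
s=ctrl.sense(); R=Ro.from_euler("xyz",s["orientation"]).as_matrix(); print(s["time"],s["tool_pos"],s["orientation"],"F tool",s["force"]@R,s["grip_width"],s["grip_force"])
D=np.array([609.5,42,105.]); A=(Ro.from_euler("z",-0.033)*Ro.from_euler("y",-np.radians(25))).as_matrix(); a=[]
for n,(u0,v0,u1,v1) in(("side",(270,110,390,250)),("top",(255,140,375,280))):
    c=ctrl.camera(n);w=cloud(c)[v0:v1,u0:u1].reshape(-1,3);q=(w-D)@A;t=(w-s["tool_pos"])@R;h=hsv(c)[v0:v1,u0:u1].reshape(-1,3)
    o=(h[:,0]<20)&(h[:,1]>150)&(np.hypot(t[:,0],t[:,1])<25); 
    if o.sum(): print(n,"orange",o.sum(),"tool lo/hi",np.percentile(t[o],3,axis=0),np.percentile(t[o],97,axis=0))
    r=np.hypot(t[:,0],t[:,1]); k=(r<16)&(t[:,2]>-28)&(t[:,2]<100)&~o
    for lo in range(-28,100,16):
        j=k&(t[:,2]>=lo)&(t[:,2]<lo+16)
        if j.sum()>2: print("  shaft z",lo,j.sum(),"tool",np.median(t[j],0),"deck",np.median(q[j],0))
    m=(q[:,2]>39)&(q[:,2]<50)&(np.hypot(q[:,0],q[:,1])<30)&(r>9); print("  hubtop",m.sum(),(np.percentile(q[m],2,axis=0)+np.percentile(q[m],98,axis=0))/2)
    np.save(f"last_{n}.npy",c["image"]); a.append(cv2.resize(c["image"][v0:v1,u0:u1,::-1],(400,467),interpolation=cv2.INTER_CUBIC))
cv2.imwrite(f"pics/{sys.argv[1]}.png",np.hstack(a))
E
python3 sp.py p1
```

```text
15.425 [538.9  44.4 257.3] [-3.1 -0.4 -0. ] F tool [-0.2  0.1  0.4] 20.656397111189847 49.014195799827576
side orange 127 tool lo/hi [  0.4  -9.  -66.9] [ 15.    6.7 -34.8]
  shaft z -28 44 tool [  7.   -4.1 -20.4] deck [  7.4   4.2 188.3]
  shaft z -12 45 tool [ 6.5 -3.4 -4.3] deck [  6.9   3.5 172.2]
  shaft z 4 43 tool [ 6.2 -3.4 12.3] deck [  6.6   3.5 155.6]
  shaft z 20 41 tool [ 6.3 -4.4 28. ] deck [  6.7   4.5 139.9]
  shaft z 36 39 tool [ 5.6 -3.7 44. ] deck [  6.    3.7 123.9]
  shaft z 52 40 tool [ 5.3 -3.2 60.3] deck [  5.7   3.2 107.6]
  shaft z 68 37 tool [ 4.9 -3.8 76.2] deck [ 5.3  3.9 91.7]
  shaft z 84 21 tool [ 4.2 -2.6 89.2] deck [ 4.6  2.6 78.7]
  hubtop 146 [ 1.4  1.8 42.5]
top orange 51 tool lo/hi [ -4.9  -8.8 -70.3] [ 13.    7.4 -63. ]
  shaft z -28 5 tool [  8.1   0.8 -16.4] deck [  8.4  -0.7 184.3]
  shaft z -12 12 tool [ 7.2  0.1 -4.9] deck [  7.6  -0.1 172.8]
  shaft z 4 10 tool [ 6.1  1.5 13.8] deck [  6.5  -1.5 154.1]
  shaft z 20 14 tool [ 6.5  1.1 28.1] deck [  6.9  -1.1 139.8]
  shaft z 36 9 tool [ 6.8  2.5 45.1] deck [  7.2  -2.4 122.8]
  shaft z 52 8 tool [ 6.4  0.8 60.4] deck [  6.8  -0.7 107.5]
  shaft z 68 12 tool [ 5.5  2.6 75.8] deck [ 6.  -2.6 92.2]
  hubtop 111 [ 2.1 -1.9 44.2]
```

View pics/p1.png

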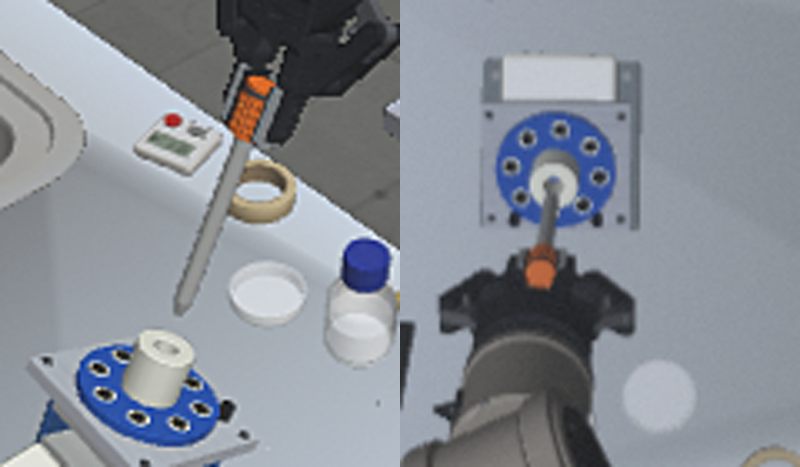

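The spindle hangs above the hub bore, its tip at crop (180,308) and the bore at (165,347) in the side half. Measured in the tool frame it leans about 0.022 rad back at the tip, which I'll correct while approaching.

Request:
send_rows --motion '[[[0.008,0.022,0],[0,0,0],1.6],[[0,0,0],[-0.2,0.08,0.7],1.6],[[0,0,0],[0,0,1.5],1.6],[[0,0,0],[0,0,0],1.6],[[0,0,0],[0,0,0],1.6]]'

```text
time: 16.15
tool_pos: [546.2, 43.3, 235.0]
orientation: [-3.134, -0.457, -0.034]
force: [-0.1, 0.4, -1.0]
grip_width: 20.9
grip_force: 49.0
```

```bash
cat > ax.py <<'E'
# axis of the shaft in deck frame: fit a 6 mm cylinder to the points of each camera; hub likewise (20 mm cylinder sides + top)
from workcell import ctrl
from h import *
np.set_printoptions(precision=2,suppress=True)
D=np.array([609.5,42,105.]); A=(Ro.from_euler("z",-0.033)*Ro.from_euler("y",-np.radians(25))).as_matrix()
s=ctrl.sense(); R=Ro.from_euler("xyz",s["orientation"]).as_matrix(); tip=(s["tool_pos"]+97*R[:,2]-D)@A; print("tool tip in deck",tip,"dir",R[:,2]@A)
for n,(u0,v0,u1,v1) in(("side",(270,110,390,260)),("top",(255,140,375,280))):
    q=[]
    for _ in range(4):
        c=ctrl.camera(n);q.append(((cloud(c)[v0:v1,u0:u1].reshape(-1,3)-D)@A)[(hsv(c)[v0:v1,u0:u1].reshape(-1,3)[:,1]<90)])
    q=np.vstack(q); q=q[np.isfinite(q[:,0])]
    def cyl(p,r,x0):
        f=lambda a:np.hypot(p[:,0]-a[0]-a[2]*p[:,2]/100,p[:,1]-a[1]-a[3]*p[:,2]/100)-r
        return least_squares(f,x0,loss="soft_l1",f_scale=1).x
    k=(np.hypot(q[:,0],q[:,1])<14)&(q[:,2]>tip[2]+14)&(q[:,2]<tip[2]+110)
    a=cyl(q[k],6,[0,0,0,0]); print(n,k.sum(),"shaft at hub top",a[:2]+a[2:]*.44,"slope rad",a[2:]/100)
    k=(q[:,2]>12)&(q[:,2]<40)&(np.hypot(q[:,0],q[:,1])<26); g=lambda a:np.hypot(q[k,0]-a[0],q[k,1]-a[1])-20
    print("   hub",k.sum(),least_squares(g,[0,0],loss="soft_l1",f_scale=1).x)
E
python3 ax.py; python3 sp.py p2 | head -1
```

```text
tool tip in deck [-0.42 -0.06 47.65] dir [ 0.02  0.01 -1.  ]
side 949 shaft at hub top [ 0.17 -0.25] slope rad [-0. -0.]
   hub 833 [-0.92 -0.6 ]
top 255 shaft at hub top [-0.2  -1.06] slope rad [-0. -0.]
   hub 267 [-1.16 -1.49]
16.55 [546.2  43.3 235.6] [-3.1 -0.5 -0. ] F tool [-1.4 -0.6  0.5] 20.800832812555747 49.00850236415863
```

View pics/p2.png

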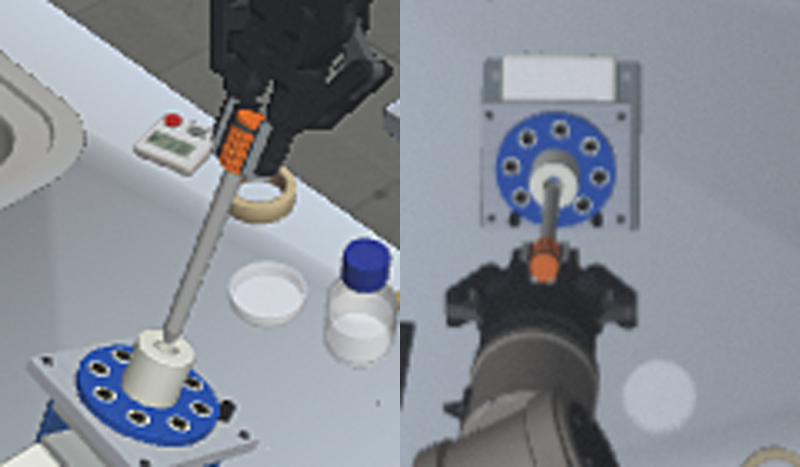

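Spindle axis parallel to the bore axis in both cameras, about 0.7 mm up-slope of the hub. I'm correcting and entering the disc bore.

Request:
send_rows --motion '[[[0,0,0],[-0.08,0.04,0],1.6],[[0,0,0],[-0.02,0.01,0.8],1.6],[[0,0,0],[-0.02,0.01,0.8],1.6],[[0,0,0],[-0.02,0.01,0.9],1.6],[[0,0,0],[-0.02,0.01,0.9],1.6],[[0,0,0],[0,0,0],1.6]]'

```text
time: 17.4
tool_pos: [559.4, 42.2, 203.0]
orientation: [-3.134, -0.456, -0.034]
force: [-0.6, 0.3, -0.8]
grip_width: 20.4
grip_force: 49.0
```

```bash
python3 ax.py; python3 sp.py p3|head -1
```

```text
tool tip in deck [-2.06 -0.8  13.01] dir [ 0.02  0.01 -1.  ]
side 919 shaft at hub top [-0.93 -0.74] slope rad [-0.01 -0.01]
   hub 776 [-0.99 -0.67]
top 409 shaft at hub top [ 0.49 -0.48] slope rad [-0.03 -0.03]
   hub 231 [-1.48 -1.66]
17.8 [559.8  42.3 204.5] [-3.1 -0.5 -0. ] F tool [-0.1  0.3  1.5] 20.509986224174046 49.008708000183105
```

Tip inside the disc bore, no contact force. On into the deck hole.

Request:
send_rows --motion '[[[0,0,0],[-0.01,0.01,0.6],1.6],[[0,0,0],[-0.01,0,0.6],1.6],[[0,0,0],[-0.01,0.01,0.6],1.6],[[0,0,0],[-0.02,0,0.6],1.6],[[0,0,0],[0,0,0],1.6]]'

```text
time: 18.52
tool_pos: [569.8, 41.9, 181.8]
orientation: [-3.134, -0.457, -0.034]
force: [-1.3, -0.2, 0.3]
grip_width: 20.7
grip_force: 49.0
```

```bash
python3 ax.py; python3 sp.py p3|head -1
```

```text
tool tip in deck [ -1.46  -0.64 -10.61] dir [ 0.02  0.01 -1.  ]
side 689 shaft at hub top [-0.63 -0.57] slope rad [-0.02 -0.02]
   hub 788 [-1.08 -0.64]
top 345 shaft at hub top [ 0.12 -0.24] slope rad [-0.04 -0.05]
   hub 244 [-1.59 -1.4 ]
18.925 [569.9  41.9 182.6] [-3.1 -0.5 -0. ] F tool [-0.3  0.4  0.8] 20.826795932170757 49.008784890174866
```

Request:
send_rows --motion '[[[0,0,0],[-0.02,0.01,0.8],1.6],[[0,0,0],[-0.02,0.01,0.8],1.6],[[0,0,0],[-0.01,0,0.5],1.6],[[0,0,0],[-0.01,0,0.5],1.6],[[0,0,0],[-0.01,0.01,0.5],1.6],[[0,0,0],[0,0,0],1.6]]'

```text
time: 19.77
tool_pos: [582.9, 41.5, 153.9]
orientation: [-3.134, -0.458, -0.034]
force: [0.8, 0.7, -0.8]
grip_width: 20.7
grip_force: 49.0
```

```bash
python3 ax.py; python3 sp.py p3|head -1
```

```text
tool tip in deck [ -1.3   -0.67 -41.42] dir [ 0.02  0.01 -1.  ]
side 394 shaft at hub top [-0.57 -0.39] slope rad [-0.05 -0.05]
   hub 786 [-1.15 -0.68]
top 274 shaft at hub top [1.09 0.02] slope rad [-0.13 -0.13]
   hub 224 [-1.6  -1.43]
20.175 [582.9  41.3 154.5] [-3.1 -0.5 -0. ] F tool [-0.1 -0.1  0.7] 20.573708427319147 49.00999188423157
```

Request:
send_rows --motion '[[[0,0,0],[-0.02,0.01,0.8],1.6],[[0,0,0],[-0.02,0.01,0.8],1.6],[[0,0,0],[-0.02,0,0.8],1.6],[[0,0,0],[-0.01,0,0.5],1.6],[[0,0,0],[-0.01,0.01,0.5],1.6],[[0,0,0],[-0.01,0,0.3],1.6],[[0,0,0],[0,0,0],1.6]]'

```text
time: 21.15
tool_pos: [598.6, 41.0, 120.6]
orientation: [-3.134, -0.458, -0.034]
force: [0.4, 0.2, -0.8]
grip_width: 20.7
grip_force: 49.0
```

```bash
python3 ax.py|head -1; python3 sp.py p4
```

```text
tool tip in deck [ -1.17  -0.66 -78.2 ] dir [ 0.02  0.01 -1.  ]
21.55 [598.5  40.9 120.9] [-3.1 -0.5 -0. ] F tool [-0.2 -0.3  0.7] 20.714279880246664 49.00607407093048
side orange 103 tool lo/hi [ -0.4  -9.2 -67.1] [ 14.8   7.4 -34.7]
  shaft z -28 48 tool [  5.4  -4.6 -25.1] deck [ 1.6  2.9 44.3]
  shaft z 84 4 tool [ 3.  13.  88.1] deck [  1.7 -13.9 -69.1]
  hubtop 115 [ 4.1  1.2 43.6]
top orange 39 tool lo/hi [ -3.9  -8.7 -70. ] [ 12.6   6.9 -60.7]
  shaft z -28 24 tool [ 10.3   1.7 -24.9] deck [ 6.5 -3.4 44.1]
  hubtop 74 [10.7 -1.4 44.3]
```

View pics/p4.png

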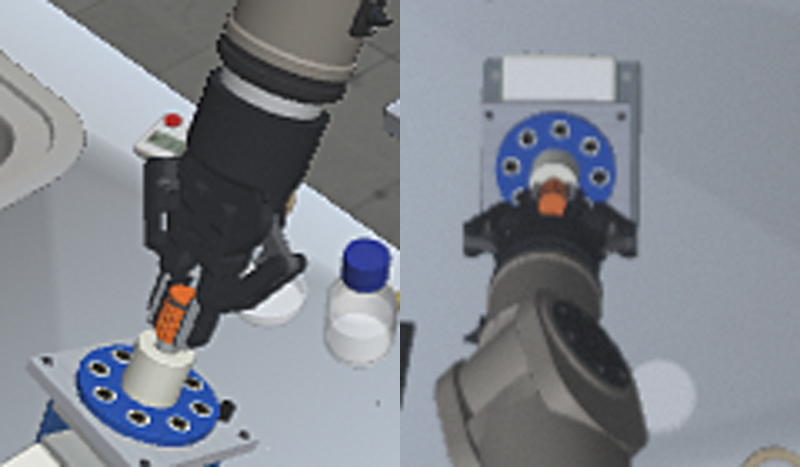

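The head sits about 8 mm above the hub, still free of contact. Now the last gentle lowering.

Request:
send_rows --motion '[[[0,0,0],[-0.01,0,0.3],1.6],[[0,0,0],[-0.01,0,0.2],1.6],[[0,0,0],[0,0,0.15],1.6],[[0,0,0],[0,0,0.1],1.6],[[0,0,0],[0,0,0],1.6]]'

```text
time: 22.28
tool_pos: [601.5, 40.9, 114.3]
orientation: [-3.134, -0.458, -0.034]
force: [-3.7, 0.0, 5.2]
grip_width: 20.7
grip_force: 53.2
```

```bash
python3 ax.py|head -1; python3 sp.py p5|head -2
```

```text
tool tip in deck [ -1.12  -0.67 -85.15] dir [ 0.02  0.01 -1.  ]
22.675 [601.5  40.9 114.3] [-3.1 -0.5 -0. ] F tool [-0.6 -0.4 -8. ] 21.146890301376423 53.163272479173614
side orange 103 tool lo/hi [  0.5  -9.3 -67.2] [ 15.2   7.8 -34.7]
```

Contact: 8 N at the expected height, head home on the hub. Release and retreat along the axis.

Request:
send_rows --motion '[[[0,0,0],[0,0,-0.05],2.2],[[0,0,0],[0,0,0],2.6],[[0,0,0],[0,0,0],4],[[0,0,0],[0,0,0],6.5],[[0,0,0],[0,0,0],8.5],[[0,0,0],[0,0,0],8.5],[[0,0,0],[0,0,-1.5],8.5],[[0,0,0],[0,0,-3.5],8.5],[[0,0,0],[0,0,-4],8.5],[[0,0,0],[0,0,-4],8.5],[[0,0,0],[-2,0,-4],8.5],[[0,0,0],[0,0,0],8.5],[[0,0,0],[0,0,0],8.5]]'

```text
time: 24.4
tool_pos: [508.3, 42.6, 258.3]
orientation: [-3.134, -0.459, -0.034]
force: [-0.1, -0.1, -0.8]
grip_width: 84.9
grip_force: 0.0
```

Run:
```python
from workcell import ctrl
from h import *; np.set_printoptions(precision=1,suppress=True)
D=np.array([609.5,42,105.]); A=(Ro.from_euler("z",-0.033)*Ro.from_euler("y",-np.radians(25))).as_matrix()
s=ctrl.sense(); print(s["time"],s["tool_pos"],s["force"])
for n,b in(("side",(270,180,360,260)),("top",(265,155,340,225))):
    c=ctrl.camera(n);u0,v0,u1,v1=b;q=(cloud(c)[v0:v1,u0:u1].reshape(-1,3)-D)@A;h=hsv(c)[v0:v1,u0:u1].reshape(-1,3)
    o=(h[:,0]<20)&(h[:,1]>150)&(q[:,2]>30)&(q[:,2]<110); print(n,"head",o.sum(),np.percentile(q[o],2,axis=0),np.percentile(q[o],98,axis=0))
    m=(h[:,0]>98)&(h[:,0]<125)&(h[:,1]>150)&(q[:,2]>3)&(q[:,2]<20); p=q[m]; print("  flange",m.sum(),np.percentile(p,1,axis=0),np.percentile(p,99,axis=0),"plane",np.linalg.lstsq(np.c_[p[:,:2],np.ones(len(p))],p[:,2],rcond=None)[0].round(3))
    if n=="side": cv2.imwrite("pics/end.png",cv2.resize(c["image"][140:280,260:400,::-1],None,fx=4,fy=4,interpolation=cv2.INTER_CUBIC))
```

```text
24.4 [508.3  42.6 258.3] [-0.1 -0.1 -0.8]
side head 145 [-6.  -9.5 46.9] [10.1 10.1 79.4]
  flange 446 [-44.8 -45.8   3.1] [48.1 48.7 10. ] plane [-0.  -0.   8.2]
top head 37 [-10.2  -8.5  71.2] [ 6.2  5.3 81.6]
  flange 371 [-46.3 -47.    3.3] [45.4 45.9 14.7] plane [-0.  -0.   8.2]
```

View pics/end.png

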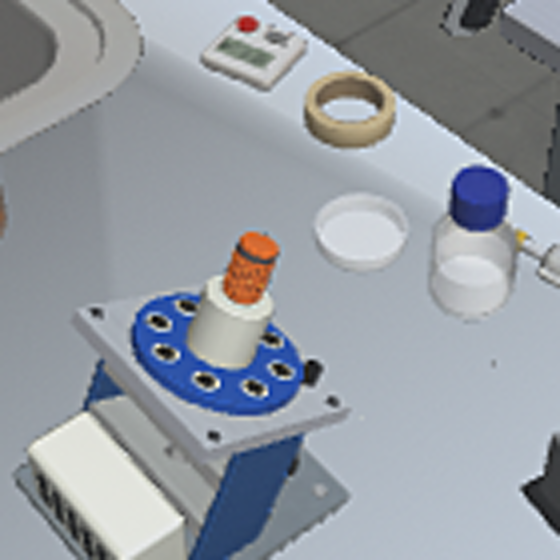

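The orange head sits on the hub at crop (250,270), its top about 79 mm above the deck (78 mm expected). The disc is flat on the deck and the gripper is clear, so I'm handing in.

```bash
python3 -c "
from workcell import ctrl
print(ctrl.finish_job())"
```

```text
the job is handed in; nothing more can be done
None
```

The job is handed in at about 24 s: by the last camera check the disc lies flat against the pegs and the spindle stands through it with its head on the hub, but the hand-in returned no verdict, and I viewed 12 pictures, over the limit of 10.

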